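Wind a screw lift up to its height finger with a fitted crank

ROBOT

A 7-joint arm with a two-finger parallel gripper is mounted at the origin on a cart in front of the work surface, level with it; the furniture and walls round the work are solid. World frame = base frame: x ahead of the robot, y to its left, z up, the work surface at z = 0. Lengths are in m, angles in rad, forces in N, time in s.
With the tool pointing down it reaches from about 0.425 to 0.875 m from the base axis. Payload 8.4 kg.
Tool frame: the origin (TCP) lies midway between the tips of the shut fingers; the grasp point (between the pads) lies 19 mm behind it; z points along the fingers, y is the line along which they close (so a half turn about z gives the same grasp; the last joint's range is limited). The gripper opens to 87 mm and grips with 3 to 60 N. Pads are 19 mm wide; open, the fingers measure 117 mm over their backs; the gripper's body (75 mm by 190 mm) begins 51 mm behind the grasp point.
Start: joints at [1.104, 0.333, 0.04, 1.465, -0.013, 1.343, -0.059], TCP at [0.234, -0.607, 0.198] pointing down, gripper open.
Joint ranges: [-2.58, 2.58], [-0.38, 2.09], [-1.3, 1.39], [0.25, 2.4], [-1.5, 4.64], [0.08, 2.09], [-2.65, 2.65]. Speed limits (rad/s): [2.22, 2.22, 2.79, 2.79, 3.14, 3.14, 3.14].

INTERFACE

Orientations are given as a unit quaternion [x, y, z, w].
In Python, from bench import arm gives the robot as it stands. Calls block until the motion is done:
- arm.reach(position, orientation): joint-space move of the TCP to a pose.
- arm.move_linear(position, rate=0.15, rot=None): straight line of the TCP; rot=None keeps the orientation; rate is the mean speed in m/s.
- arm.movej(angles): joint-space move.
- arm.grip(opening): finger opening in m; the grip force is fixed at half the most; returns when the fingers have stopped.
- arm.pause(seconds).
- arm.ik(position, orientation): joint angles nearest the present ones, or None.
- arm.read_camera(name): name is "side" or "top" or "wrist"; returns a dict with "color" (480x640x3 uint8, red, green, blue), "mtx" (3x3 intrinsics, pixels), "position" and "attitude" of the camera in the world; the wrist camera has in their place "tool_from_camera" (4x4, takes a point from camera to tool coordinates, whose origin is the TCP and whose axes are the flange's). Camera axes: x right, y up, looking along -z (the intrinsics and any distortion apply to the point x, -y, -z); pixel columns grow to the right and rows downward; lengths in m; the calibration is good to about 2 mm. The wrist camera is an equidistant fisheye: a pixel r from the principal point sees the ray r / f radians off the axis. A picture is of the moment at which its call begins: read the wrist's pose just before it. There is no depth.
A pose or a line that the arm cannot do raises arm.MotionError and nothing moves.
- arm.hand_in(): hands the job in; it is judged then, once.
Trained networks look in a picture, given as the dict that the camera call returned (one of the last four; its "shot" number tells which), for a name from the list of things; names that differ only in an ending like _2 or _b are one class to them, and where a whole thing is asked for, a point or a joint stands for the part that bears it (a point fixed in the world has none). Each returns a list of dicts, best first, with "score" (0 to 1); they miss things now and then, are a little off and sometimes report something else, mostly with a low value. They report only what shows in the picture. A call takes as long as a camera call.
- arm.boxes_of(picture, thing): "bbox" ([left, top, width, height] in pixels, round what is visible of it).
- arm.regions_of(picture, thing): "region" (480x640 bool, what is visible of it) and "bbox" ([left, top, width, height] in pixels, round what is visible of it).
- arm.spot_point(picture, thing): "position" ([column, row] in pixels: a listed point, or the origin of a listed thing).
Readings, each from a call of its own:
- arm.current_time(): time.
- arm.current_q(): joint angles.
- arm.current_qvel(): joint speeds.
- arm.current_joint_torque(): joint torques, N m.
- arm.current_ee_pos(): TCP position.
- arm.current_tcp_rot(): TCP orientation.
- arm.current_wrist_force(): force on the tool from outside, world axes, zero at the start.
- arm.current_ft_torque(): the same for the moment, N m.
- arm.current_width(): finger opening in m.
- arm.current_grasp_force(): force on a finger pad.
Only numpy, scipy, OpenCV 4.12 (cv2) and the standard library are available. Lean on these libraries where they do the work, as an engineer would, in place of code of your own. Each camera call takes 0.05 s, during which the arm holds its last target. There are 200 camera calls.

TASK

Take the crank off its parking stand and fit its socket over the cross pin on the screw lift's upright shaft until it is fully home, without forcing it. Then wind the lift table up with the crank until its top is level with the height finger, let go and leave the crank on the shaft. Keep the gripper off the lift itself and leave the other things lying where they are.

Things in the scene. Friction and masses are not known exactly. Their poses are not given: they have to be found in the camera images.
- lift: Screw lift fixed on the bench; origin on its drive shaft's axis at bench level, x towards the lift table, z up. Dark base plate 235 x 140 x 12 mm, grey gear housing 64 x 74 mm, 56 mm high, round the shaft. Turning the shaft clockwise seen from above raises the table 15 mm a turn, anticlockwise lowers it. The shaft is stiff (about 0.13 N m) and stays where it is left.
- shaft_seat (a point): Centre of the flat top of the lift's round steel collar (42 mm across, 64 mm above the bench), on the axis of the upright shaft; a crank that is home stands on it. Through the shaft runs a level cross pin, 7 mm thick, 40 mm long, its middle 10 mm above the collar. The pin's direction is not measured: find it by feel (or see it).
- shaft_tip (a point): Top of the lift's upright shaft, 43 mm above the collar, on the same axis. The shaft is a greased 11 mm round spigot; its last 7 mm taper to 5 mm.
- table_edge (a point): Lift table: aluminium plate 110 x 130 x 10 mm, middle 135 mm from the shaft; a white moulded shell is fixed on it, reaching 30 mm above the plate. This point lies on the plate's top face at the edge beside the height finger. It starts 9 to 23 mm below the finger.
- finger_tip (a point): Height finger: flat steel tongue 8 mm wide, 3 mm thick, on a collar clamped to an upright 12 mm square bar (116 mm high) beside the table. This point is the upper face of the tongue's end, 4 mm from the table's edge: the height the table's top must reach. It stays as it is.
- stand_seat (a point): Parking stand of the crank, fixed: 70 mm square plate with a round collar whose top, this point, is 24 mm above the bench, and an 11 mm round peg that rises 41 mm above the collar. The crank's hub stands on the collar, over the peg: lift it at least 45 mm straight up to clear it.
- crank_socket (a point): Crank, loose, dark steel, 0.22 to 0.37 kg: the point on its hub's axis at the lower rim; x along the arm to the handle, z up. Hub 42 mm round, 57 mm high; bore 14 mm wide, 47 mm deep from below. Its lowest 18 mm are four square prongs with four notches 9.5 mm wide between them, towards +x, +y, -x, -y.
- crank_boss (a point): Square boss on top of the crank's hub, 26 x 26 mm, faces square to the arm, 57 to 93 mm above the rim; this point is on the axis 78 mm above the rim. Axes as crank_socket. The lift's cross pin fits any opposite pair of notches with about 5 degrees of play each way; while the prongs stand on the pin the rim is 13.5 mm above the lift's collar.
- crank_handle (a point): Crank handle: upright black sleeve, 23 mm across, 60 to 110 mm above the hub's rim, 70 mm from the hub's axis along the arm (16 mm wide, its top 57 mm above the rim). The sleeve spins freely on its own pin, so it can be held fast while it is carried round the shaft. This point is 90 mm above the rim.
- spanner_mid (a point): Bystander: combination spanner, 200 x 34 x 9 mm, lying flat; its middle. Room: a press frame stands right of the work (y below -0.35 m), with a sheet from 0.6 m up over it; keep arm and gripper out of it when coming from the right.
- coupler_mid (a point): Bystander: air coupler, 64 x 22 x 22 mm, lying; its middle.
- valve_cap_mid (a point): Bystander: white screw cap, 44 mm across, 20 mm high; its middle.
- grease_tin_mid (a point): Bystander: flat round tin, 72 mm across, 34 mm high; its middle.

How it is judged:
By the outcome, as a careful person would: the job done as asked, in the order asked, and still so for the second after the job is handed in, with the robot touching nothing.
It also fails if it takes over 72 s, if anything falls off the work surface, if the arm or the gripper's body presses on something with over 40 N, if the wrist force passes 120 N, or if a joint passes its speed limit or range.

## Working session

There is one attempt and no reset: what is moved stays moved. The work goes in short steps, each a Python script; the robot and the scene stay as the last script left them, time stands still between calls to the robot, and variables do not carry over. Pictures are saved under pics/ and viewed, at most 10 in all, crops included, and the job is handed in when it is done.

```bash
ls; mkdir -p pics; cat > h.py <<'E'
from bench import arm
import numpy as np, cv2
from scipy.spatial.transform import Rotation as R
def ray(p,uv,tool=None):
    K=np.array(p['mtx']);u=(uv[0]-K[0,2])/K[0,0];v=(uv[1]-K[1,2])/K[1,1]
    if 'tool_from_camera' in p:
        r=np.hypot(u,v);s=np.sin(r)/r if r>1e-9 else 1
        d=np.array([u*s,v*s,np.cos(r)]);T=np.array(p['tool_from_camera'])
        Rt=R.from_quat(tool[1]).as_matrix()
        d=np.array([d[0],-d[1],-d[2]])
        return tool[0]+Rt@T[:3,3],Rt@T[:3,:3]@d
    d=np.array([u,-v,-1.]);A=np.array(p['attitude'])
    M=R.from_quat(A).as_matrix() if A.shape==(4,) else A
    return np.array(p['position']),M@d/np.linalg.norm(d)
def onz(p,uv,z,tool=None):
    o,d=ray(p,uv,tool);return o+d*(z-o[2])/d[2]
def tri(rs):
    A=np.zeros((3,3));b=np.zeros(3)
    for o,d in rs:
        d=d/np.linalg.norm(d);P=np.eye(3)-np.outer(d,d);A+=P;b+=P@o
    x=np.linalg.solve(A,b)
    return x,[np.linalg.norm(np.cross(d/np.linalg.norm(d),x-o)) for o,d in rs]
E
cat > s1.py <<'E'
from h import *
ps={n:arm.read_camera(n) for n in('side','top')}
for n,p in ps.items():
    cv2.imwrite(f'pics/{n}0.png',p['color'][:,:,::-1]);print(n,p['position'],p['attitude'],p['mtx'])
    print([k for k in p])
for t in 'lift shaft_seat shaft_tip table_edge finger_tip stand_seat crank_socket crank_boss crank_handle spanner_mid coupler_mid valve_cap_mid grease_tin_mid'.split():
    rs=[];o=[]
    for n,p in ps.items():
        s=arm.spot_point(p,t)
        if s: rs.append(ray(p,s[0]['position']));o.append((n,np.round(s[0]['position']),round(s[0]['score'],2)))
    print(t,o,*( [np.round(a,4) for a in tri(rs)] if len(rs)>1 else []))
print(arm.current_time(),arm.current_ee_pos(),arm.current_tcp_rot())
E
python3 s1.py
```

```text
pics
side [0.41481567 0.5730101  0.64231633] [-0.05930077  0.43383182  0.89169977 -0.11465116] [[506.60504702   0.         318.24719947]
 [  0.         506.60504702 235.61453982]
 [  0.           0.           1.        ]]
['color', 'mtx', 'position', 'attitude', 'shot']
top [ 0.41481117 -0.08185159  1.02851562] [ 0.06665936 -0.06231121 -0.70170842  0.70659687] [[519.19202821   0.         310.50641477]
 [  0.         519.19202821 232.41157047]
 [  0.           0.           1.        ]]
['color', 'mtx', 'position', 'attitude', 'shot']
lift [('top', array([223., 275.]), 0.88)]
shaft_seat [('side', array([337., 343.]), 0.93)]
shaft_tip [('side', array([342., 323.]), 0.58), ('top', array([214., 273.]), 0.87)] [0.5104 0.0956 0.1046] [0.0003 0.0003]
table_edge [('side', array([334., 282.]), 0.96), ('top', array([289., 257.]), 0.76)] [ 0.5494 -0.0347  0.0566] [0.0024 0.0024]
finger_tip [('side', array([341., 270.]), 0.59), ('top', array([289., 252.]), 0.76)] [ 0.5466 -0.0362  0.0841] [0.005 0.005]
stand_seat [('side', array([369., 251.]), 0.96), ('top', array([356., 276.]), 0.58)] [ 0.5142 -
[... 336 characters left out ...]
), ('top', array([328., 296.]), 0.57)] [ 0.4658 -0.1072  0.1174] [0.0043 0.0043]
spanner_mid [('side', array([426., 266.]), 0.62), ('top', array([362., 335.]), 0.9)] [ 0.4033 -0.1766  0.0016] [0.0013 0.0013]
coupler_mid [('side', array([414., 333.]), 0.74), ('top', array([269., 332.]), 0.85)] [0.4082 0.0032 0.0109] [0.0015 0.0015]
valve_cap_mid [('side', array([296., 250.]), 0.59), ('top', array([352., 203.]), 0.96)] [ 0.6612 -0.1594  0.0048] [0.0035 0.0035]
grease_tin_mid [('side', array([275., 209.]), 0.7), ('top', array([399., 168.]), 0.83)] [ 0.7323 -0.2509  0.0264] [0.0006 0.0006]
1.4 [ 0.2337147  -0.60648327  0.19784908] [ 9.83137083e-01  1.82870103e-01  6.58810710e-06 -2.99562137e-05]
```

View pics/side0.png

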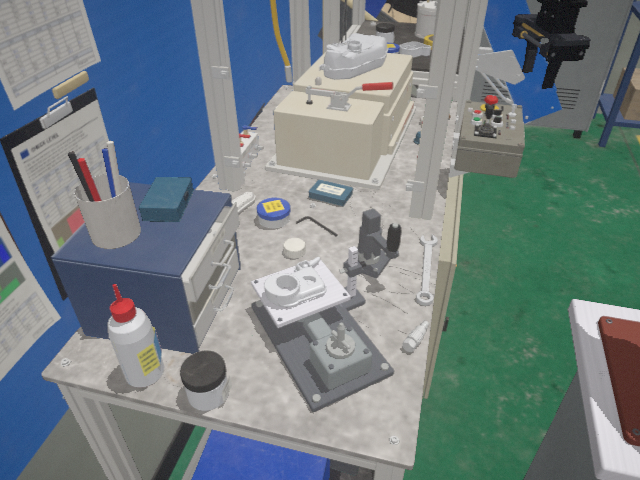

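View pics/top0.png

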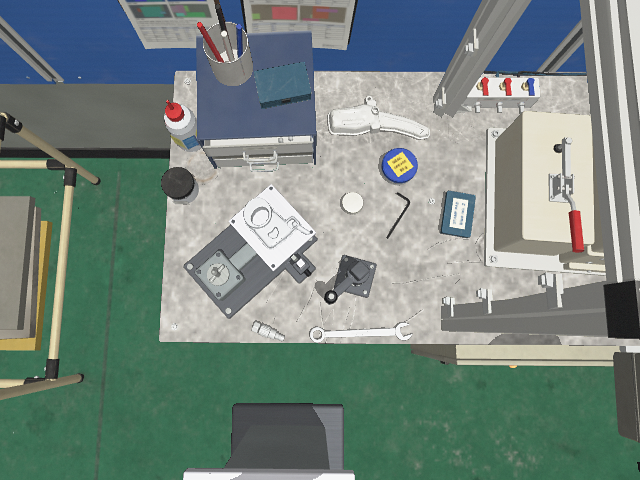

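Both pictures show the lift at the left (shaft ~(338,343) side, (216,272) top), the crank parked on its stand at (370,245)/(350,275), the height finger's post between them, and the press frame's uprights on the right.

```bash
cat > s2.py <<'E'
from h import *
p=arm.read_camera('side')
print('upright foot',onz(p,(425,215),0)[:2])
p=arm.read_camera('wrist');print(p['mtx'],p['tool_from_camera'])
def down(a): # tool z down, tool y (closing) along world angle a
    y=np.array([np.cos(a),np.sin(a),0]);z=np.array([0,0,-1.]);x=np.cross(y,z)
    return R.from_matrix(np.c_[x,y,z]).as_quat()
th=np.arctan2(-.607,.234)
for a in (th+np.pi/2,th-np.pi/2,th):
  for r in(.44,.46):
    q=arm.ik([r*np.cos(th),r*np.sin(th),.3],down(a));print(a,r,q)
q0=arm.current_q()
for a in np.arange(-180,180,45): print(a,arm.ik([.5,.09,.3],down(np.radians(a))),arm.ik([.515,-.165,.2],down(np.radians(a))))
E
python3 s2.py
```

```text
upright foot [ 0.42332603 -0.34614774]
[[371.64829954   0.         315.31539994]
 [  0.         371.64829954 237.72130632]
 [  0.           0.           1.        ]] [[ 1.45007514e-03  9.62059712e-01  2.72835128e-01  7.32337328e-02]
 [ 9.99998718e-01 -1.58034556e-03  2.57714302e-04  1.03917453e-03]
 [ 6.79110331e-04  2.72834405e-01 -9.62060771e-01 -1.87352035e-01]
 [ 0.00000000e+00  0.00000000e+00  0.00000000e+00  1.00000000e+00]]
0.3679463753265979 0.44 [ 1.23148833 -0.12750869 -0.11553519  1.76511274 -0.01469332  1.5031549
  1.48582242]
0.3679463753265979 0.46 [ 1.23798846 -0.08522196 -0.12194011  1.72716431 -0.01038061  1.49902437
  1.48517734]
-2.773646278263195 0.44 [ 0.9449456  -0.14310921  0.1385107   1.7766701   0.01973327  1.506692
 -1.69285244]
-2.773646278263195 0.46 [ 0.9384672  -0.10083467  0.15390437  1.73969583  0.0154692   1.50155581
 -1.6831146 ]
-1.2028499514682987 0.44 [ 1.08098049 -0.13443646  0.01834572  1.77122781  0.00246414  1.50477915
 -0.10385179]
-1.2028499514682987 0.46 [ 1.08269802 -0.09231378  0.02154133  1.73371234  0.00199055  1.50017294
 -0.09884275]

[... 639 characters left out ...]
0356631  0.04680563 -0.6861083   1.60705267  0.02972433  1.49834694
 -0.28415717] [ 0.64891029  0.14165435 -0.46145044  1.70853794  0.06516637  1.30658455
  0.17442044]
45 [ 0.02305789  0.02290172 -0.29279838  1.62313641  0.00662792  1.49653053
  0.51523836] [ 0.67384085  0.14438522 -0.48929234  1.70738424  0.07010275  1.30718849
  0.95597904]
90 [ 0.56372737  0.0618367  -0.85662489  1.60125462  0.04683105  1.49988359
  1.27552525] [ 0.72462328  0.15043799 -0.54631679  1.70506971  0.08070891  1.30853818
  1.73316472]
135 [ 0.81044803  0.10138173 -1.1345144   1.59394125  0.09205696  1.50496844
  2.02803037] [ 1.17902176  0.26412718 -1.09945924  1.68736743  0.24134522  1.33870427
  2.39362729]
```

```bash
cat >> h.py <<'E'
def down(a):
    y=np.array([np.cos(a),np.sin(a),0]);z=np.array([0,0,-1.]);x=np.cross(y,z)
    return R.from_matrix(np.c_[x,y,z]).as_quat()
def look(name=None):
    t=(np.array(arm.current_ee_pos()),np.array(arm.current_tcp_rot()))
    p=arm.read_camera('wrist')
    if name: cv2.imwrite(f'pics/{name}.png',p['color'][:,:,::-1])
    return p,t
def spots(p,t,names,zs={}):
    for n in names:
        s=arm.spot_point(p,n)
        if s: print(n,np.round(s[0]['position'],1),round(s[0]['score'],2),np.round(onz(p,s[0]['position'],zs[n],t),4) if n in zs else '',len(s))
        else: print(n,'none')
E
cat > s3.py <<'E'
from h import *
th=np.arctan2(-.607,.234)
arm.reach([.44*np.cos(th),.44*np.sin(th),.3],down(th+np.pi/2))
q=np.array(arm.current_q());q[0]-=np.radians(64);arm.movej(q);print(arm.current_ee_pos())
a=np.radians(42)
N='shaft_seat shaft_tip table_edge finger_tip stand_seat crank_socket crank_boss crank_handle'.split()
Z=dict(shaft_seat=.064,shaft_tip=.107,crank_boss=.102,crank_handle=.114,table_edge=.065,finger_tip=.08)
arm.reach([.56,.04,.2],down(a));p,t=look('w1');spots(p,t,N,Z)
arm.reach([.57,-.21,.24],down(a));p,t=look('w2');spots(p,t,N,Z)
print(arm.current_time(),arm.current_wrist_force(),t)
E
python3 s3.py
```

```text
[ 0.43854309 -0.03897039  0.29979394]
shaft_seat [320.9 130.5] 0.74 [0.5099 0.099  0.064 ] 1
shaft_tip [322.4 130.9] 0.97 [0.5108 0.0987 0.107 ] 1
table_edge [251.4 270.4] 0.8 [ 0.5472 -0.0389  0.065 ] 1
finger_tip [245.4 272.4] 0.59 [ 0.5425 -0.038   0.08  ] 1
stand_seat [170.8 315.1] 0.94  1
crank_socket [170.6 315.6] 0.57  1
crank_boss none
crank_handle [126.  290.5] 0.74 [ 0.4691 -0.1131  0.114 ] 1
shaft_seat [228.2  84.2] 0.46 [ 0.4208 -0.1715  0.064 ] 1
shaft_tip none
table_edge [415.1  75.2] 0.96 [ 0.5495 -0.0413  0.065 ] 1
finger_tip [410.7  69.3] 0.97 [ 0.5414 -0.0448  0.08  ] 1
stand_seat none
crank_socket none
crank_boss [304.9 139.3] 0.71 [ 0.515  -0.1623  0.102 ] 1
crank_handle [302.9  60.3] 0.82 [ 0.4687 -0.1131  0.114 ] 1
7.3667 [-0.44242635 -0.35838331  0.63797752] (array([ 0.57043369, -0.20777569,  0.2396721 ]), array([ 4.05703088e-01,  9.14004707e-01,  5.27699337e-04, -3.49258968e-04]))
```

```bash
python3 - <<'E'
import cv2,numpy as np
a=cv2.imread('pics/w1.png');b=cv2.imread('pics/w2.png')
A=cv2.resize(a[70:190,255:385],None,fx=3,fy=3,interpolation=cv2.INTER_CUBIC)
B=cv2.resize(b[30:200,240:370],None,fx=3,fy=3,interpolation=cv2.INTER_CUBIC)
h=max(A.shape[0],B.shape[0])
f=lambda x:cv2.copyMakeBorder(x,0,h-x.shape[0],0,10,0)
cv2.imwrite('pics/c1.png',np.hstack([f(A),f(B)]))
E
```

```text
(no output)
```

View pics/c1.png

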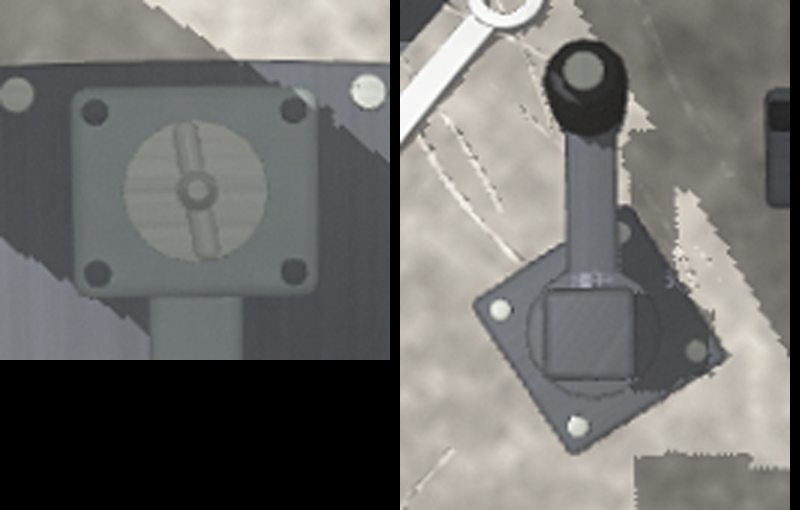

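View pics/w1.png

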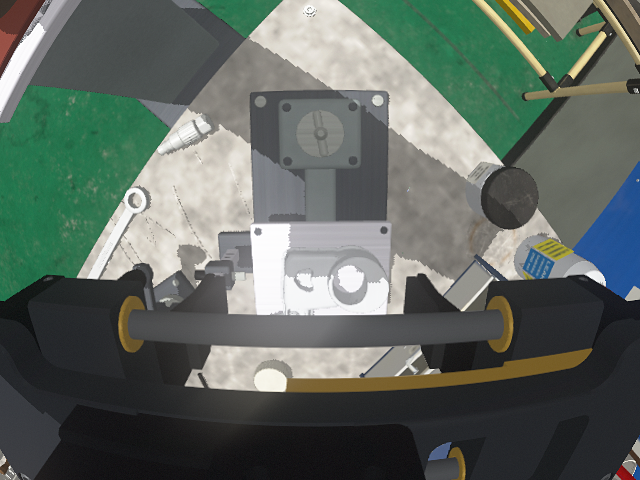

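The left crop shows the cross pin running from about (316,111) to (324,155) with the shaft at (320.5,133); the right one shows the boss top centred at (303,141) and the handle top at (301,54). The wide view shows the lift, table and finger unobstructed.

```bash
cat > s4.py <<'E'
from h import *
print('now',arm.current_ee_pos(),arm.current_qvel().round(4) if hasattr(arm.current_qvel(),'round') else '')
p,t=look()
c1=lambda X,Y:(255+(X+.5)/3-.5,70+(Y+.5)/3-.5)
c2=lambda X,Y:(240+(X-400+.5)/3-.5,30+(Y+.5)/3-.5)
t1=(np.array([.56,.04,.2]),down(np.radians(42)))
# w1 pose was not stored: use commanded pose + present-like offset
for nm,X,z in(('seat',(195,191.5),.064),('tip',(197.5,189),.107),('pinA',(184,124),.0775),('pinB',(208,256),.0775)):
    print(nm,onz(p,c1(*X),z,t1).round(4))
print('pinang',np.degrees(np.arctan2(*(onz(p,c1(184,124),.0775,t1)-onz(p,c1(208,256),.0775,t1))[[1,0]])))
t2=(np.array([ 0.57043369, -0.20777569,  0.2396721 ]),np.array([ 4.05703088e-01,  9.14004707e-01,  5.27699337e-04, -3.49258968e-04]))
for nm,X,z in(('boss',(590,335),.117),('hub',(594,335),.081),('htop',(584,72),.134)):
    print(nm,onz(p,c2(*X),z,t2).round(4))
d=onz(p,c2(584,72),.134,t2)-onz(p,c2(590,335),.117,t2);print(np.degrees(np.arctan2(d[1],d[0])),np.hypot(*d[:2]))
s=(np.array(onz(p,c2(548,290),.117,t2)),onz(p,c2(633,290),.117,t2),onz(p,c2(548,380),.117,t2),onz(p,c2(633,380),.117,t2))
for i,j in((0,1),(2,3),(0,2),(1,3)):
    e=s[j]-s[i];print(np.degrees(np.arctan2(e[1],e[0])).round(1),np.hypot(*e[:2]).round(4))
print(arm.current_time(),arm.current_ee_pos(),np.degrees(R.from_quat(arm.current_tcp_rot()).as_rotvec()))
E
python3 s4.py
```

```text
now [ 0.57007412 -0.20962503  0.24000312] [ 0.0017  0.0018  0.0035 -0.0008  0.0002  0.0007  0.0011]
seat [0.5108 0.0977 0.064 ]
tip [0.5106 0.0981 0.107 ]
pinA [0.4959 0.1095 0.0775]
pinB [0.5254 0.0867 0.0775]
pinang 142.3214460890514
boss [ 0.5152 -0.1642  0.117 ]
hub [ 0.5157 -0.1646  0.081 ]
htop [ 0.4671 -0.1127  0.134 ]
132.99411120651374 0.07051573978076349
41.8 0.0233
41.9 0.0235
-48.2 0.0251
-47.8 0.0251
7.4167 [ 0.57003815 -0.20979263  0.23999773] [-7.31881643e+01 -1.64448729e+02  3.76552629e-04]
```

```bash
cat > s5.py <<'E'
from h import *
a=np.radians(42)
arm.reach([.56,.04,.2],down(a));arm.pause(.4);p,t=look('w3');print(t[0])
g=cv2.cvtColor(p['color'],cv2.COLOR_RGB2GRAY);T=cv2.cvtColor(cv2.imread('pics/w1.png'),cv2.COLOR_BGR2GRAY)[102:166,288:352]
m=cv2.matchTemplate(g,T,cv2.TM_CCOEFF_NORMED);_,v,_,l=cv2.minMaxLoc(m);dx,dy=l[0]-288,l[1]-102;print(v,dx,dy)
for X,z in((( 319.85+dx,133.5+dy),.064),((320.7+dx,132.7+dy),.107)): print(onz(p,X,z,t).round(4))
spots(p,t,['shaft_seat','shaft_tip','table_edge','finger_tip'],dict(shaft_seat=.064,shaft_tip=.107))
arm.reach([.5154,-.1644,.2],down(a));arm.pause(.2)
arm.move_linear([.5154,-.1644,.085]);arm.pause(.3)
print(arm.current_ee_pos(),arm.current_wrist_force())
arm.grip(.02);print(arm.current_width(),arm.current_grasp_force(),arm.current_wrist_force(),arm.current_ft_torque())
x=np.array(arm.current_ee_pos())
arm.move_linear([x[0],x[1],.205],rate=.1);arm.pause(.3);p,t=look('w4')
print(t,arm.current_width(),arm.current_wrist_force(),arm.current_ft_torque(),arm.current_time())
E
python3 s5.py
```

```text
[0.5601139  0.03945467 0.20003768]
0.9642162919044495 -1 0
[0.5105 0.0967 0.064 ]
[0.5103 0.0972 0.107 ]
shaft_seat [316.2 133.6] 0.59 [0.5088 0.0951 0.064 ] 1
shaft_tip [320.9 134. ] 0.65 [0.5117 0.097  0.107 ] 1
table_edge [251.7 274. ] 0.57  1
finger_tip [242.  274.7] 0.95  1
[ 0.51575236 -0.16446591  0.08556144] [ 0.08626942 -0.32976357 -0.21327457]
0.02536810385424579 29.987706542015076 [0.70654614 0.03798969 0.42766959] [ 0.07458858 -0.25602425  0.00565701]
(array([ 0.51535704, -0.16429228,  0.20475528]), array([ 4.06719613e-01,  9.13553016e-01, -3.34521178e-05, -2.03662862e-04])) 0.02610181705021022 [-1.10079335  0.57244375 -2.75524057] [ 0.00705688 -0.203784    0.00428376] 14.0583
```

View pics/w4.png

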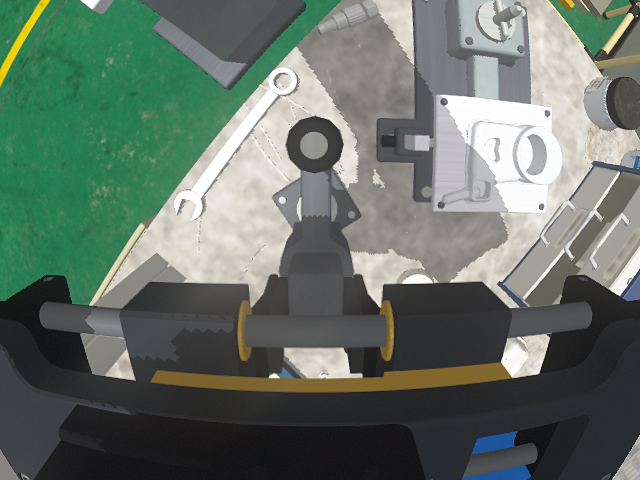

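The crank hangs straight in the jaws, its handle top at (315,145), the stand clear below it and the lift unobstructed at the upper right.

```bash
cat > s6.py <<'E'
from h import *
p=arm.read_camera('wrist')
t=(np.array([0.51535704,-0.16429228,0.20475528]),np.array([4.06719613e-01,9.13553016e-01,-3.34521178e-05,-2.03662862e-04]))
Rt=R.from_quat(t[1])
h=Rt.inv().apply(onz(p,(315,145),.2537,t)-t[0]);print('handle in tool',h)
off=np.array([h[0]-.07,0,0]);off[0]=np.clip(off[0],-.003,.003)
a=np.radians(52.3);Q=down(a)
S=np.array([.5105,.0970]);tgt=S-R.from_quat(Q).apply(off)[:2];print(off,tgt)
arm.move_linear([.53,-.03,.215],rate=.2,rot=Q)
arm.move_linear([*tgt,.19],rate=.15);arm.pause(.5)
f0=np.array(arm.current_wrist_force());print(arm.current_ee_pos(),f0,arm.current_time())
for z in np.arange(.172,.1255,-.004):
    arm.move_linear([*tgt,z],rate=.04);arm.pause(.1)
    f=np.array(arm.current_wrist_force())-f0;x=np.array(arm.current_ee_pos())
    print(round(z,4),(x-[*tgt,z]).round(4),f.round(2),np.round(arm.current_ft_torque(),2))
    if np.linalg.norm(f)>6: break
print(arm.current_time())
E
python3 s6.py
```

```text
handle in tool [ 0.07070211 -0.00187247 -0.04891991]
[0.00070211 0.         0.        ] [0.51105552 0.09657064]
[0.5110698  0.09648061 0.19000109] [ 0.16543738  0.14173737 -3.06632636] 16.45
0.172 [0.0002 0.0001 0.0003] [-0.   -0.25 -0.01] [ 0.   -0.18  0.  ]
0.168 [ 0. -0.  0.] [ 0.52 -0.29  0.09] [-0.   -0.14  0.01]
0.164 [-0. -0. -0.] [-0.55 -0.62 -0.84] [ 0.03 -0.21 -0.01]
0.16 [-0. -0. -0.] [ 0.36 -0.5  -0.34] [ 0.02 -0.19 -0.01]
0.156 [-0. -0. -0.] [-0.25 -0.62 -0.34] [-0.02 -0.13 -0.04]
0.152 [-0.  0. -0.] [-0.42 -0.43  0.4 ] [ 0.09 -0.22  0.02]
0.148 [-0.  0. -0.] [ 0.16 -0.11 -0.41] [ 0.09 -0.14  0.04]
0.144 [-0.  0. -0.] [-1.23 -0.09  0.37] [ 0.   -0.12 -0.02]
0.14 [-0.  0. -0.] [ 0.15  0.3  -0.07] [ 0.08 -0.22  0.02]
0.136 [-0. -0. -0.] [-0.45  0.74  0.46] [-0.03 -0.2  -0.  ]
0.132 [-0. -0. -0.] [-0.25 -0.39 -0.4 ] [ 0.01 -0.16 -0.06]
0.128 [-0.  0. -0.] [-0.43 -0.26  1.09] [ 0.03 -0.2   0.05]
21.0
```

```bash
cat > s7.py <<'E'
from h import *
x=np.array(arm.current_ee_pos());f0=-3.07
for z in np.arange(.1272,.1205,-.0007):
    arm.move_linear([x[0],x[1],z],rate=.02);arm.pause(.05)
    f=np.array(arm.current_wrist_force());print(round(z,4),f.round(2))
    if f[2]-f0>4: break
arm.grip(.06);arm.pause(.2);print(arm.current_wrist_force(),arm.current_ee_pos())
# back off straight up, then view from above handle side
arm.move_linear([x[0],x[1],.24],rate=.2)
arm.reach([.585,.06,.24],down(np.radians(42)));arm.pause(.5);p,t=look('w5')
spots(p,t,['crank_boss','crank_handle','table_edge','finger_tip'],dict(crank_boss=.142,crank_handle=.154))
print(repr(t),arm.current_time())
# feasibility of low oblique looks at the table edge/finger from the -y side or from base side
E_=np.array([.548,-.04,.075])
for az in (-120,-100,-80,-60,180,150):
  for el in (15,25,35):
    az_,el_=np.radians(az),np.radians(el);n=np.array([np.cos(az_)*np.cos(el_),np.sin(az_)*np.cos(el_),np.sin(el_)])
    for flip in(1,-1):
        # camera axes: z back=n, image up/down = flip
        xr=flip*np.cross([0,0,1],n);xr/=np.linalg.norm(xr);C=np.c_[xr,np.cross(n,xr),n]
        T=np.array(p['tool_from_camera']);M=C@T[:3,:3].T;d=.2
        pos=E_+n*d-M@T[:3,3];q=arm.ik(pos,R.from_matrix(M).as_quat())
        if q is not None: print(az,el,flip,pos.round(3),np.round(q,2))
E
python3 s7.py
```

```text
0.1272 [ 0.17  0.63 -2.77]
0.1265 [-0.7   0.3  -2.93]
0.1258 [-0.43 -1.04 -1.83]
0.1251 [ 0.18  0.54 -3.15]
0.1244 [-0.03 -0.12  3.24]
[-0.12178786 -0.05646234  0.00685477] [0.51104579 0.0965374  0.12439992]
crank_boss [275.  127.8] 0.68 [0.5071 0.0982 0.142 ] 1
crank_handle [259.2  42.1] 0.93 [0.4558 0.1395 0.154 ] 1
table_edge [228.  260.6] 0.78  2
finger_tip [220.1 259.3] 0.65  2
(array([0.58486054, 0.06018328, 0.24024747]), array([4.06565053e-01, 9.13621809e-01, 8.26802554e-05, 2.04354582e-04])) 25.4667
-120 15 1 [ 0.547 -0.045  0.055] [ 0.83  0.94 -0.08  1.94 -1.31  1.59  1.29]
-120 15 -1 [ 0.55  -0.034  0.095] [-0.21  0.67  1.01  2.11 -1.46  1.66 -2.12]
-120 25 1 [ 0.545 -0.048  0.056] [ 0.81  0.79 -0.06  1.99 -1.27  1.46  1.2 ]
-120 25 -1 [ 0.551 -0.031  0.093] [-0.44  0.65  1.22  2.11 -1.4   1.58 -2.24]
-120 35 1 [ 0.544 -0.051  0.058] [ 0.76  0.64 -0.04  2.03 -1.22  1.34  1.09]
-120 35 -1 [ 0.553 -0.029  0.091] [-0.59  0.48  1.23  2.09 -1.2   1.34 -2.45]
-100 15 1 [ 0.549 -0.045  0.055] [ 0.73  1.04 -0.08  1.62 -1.09  1.76  1.11]
-100 15 -1 [ 0.547 -0.034  0.095] [-0.17  0.8
[... 637 characters left out ...]
2.05 -1.87]
-80 35 1 [ 0.552 -0.051  0.058] [ 0.59  0.93 -0.08  1.42 -0.78  1.76  0.95]
-80 35 -1 [ 0.544 -0.028  0.091] [-0.43  0.87  1.21  1.71 -1.12  1.84 -1.95]
-60 15 1 [ 0.552 -0.043  0.055] [ 0.76  1.42 -0.73  0.97 -0.37  2.07  0.62]
-60 15 -1 [ 0.544 -0.036  0.095] [ 0.01  0.94  0.62  1.32 -0.89  2.04 -1.9 ]
-60 25 1 [ 0.553 -0.046  0.056] [ 0.5   1.19 -0.15  1.05 -0.66  2.09  0.93]
-60 25 -1 [ 0.542 -0.033  0.093] [-0.25  0.98  1.01  1.43 -1.01  2.05 -1.76]
-60 35 1 [ 0.555 -0.049  0.058] [ 0.47  1.07 -0.1   1.13 -0.61  1.98  0.97]
-60 35 -1 [ 0.54  -0.03   0.091] [-0.42  0.98  1.2   1.53 -1.04  1.97 -1.72]
150 35 -1 [ 0.559 -0.045  0.091] [ 0.14 -0.03 -0.49  2.33  0.99  0.6  -0.07]
```

View pics/w5.png

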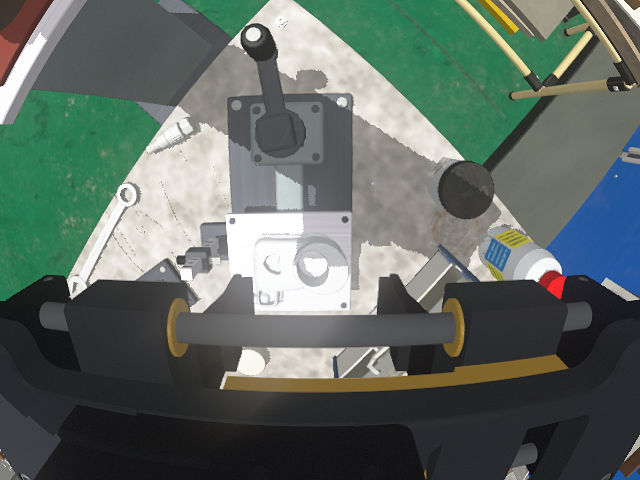

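The crank stands home on the shaft (boss ~(278,130), handle ~(259,38)), the pin's angle matching; table edge and finger tongue meet near (228,260).

```bash
cat >> h.py <<'E'
def lookpose(tgt,az,el,d,flip,T):
    az,el=np.radians(az),np.radians(el);n=np.array([np.cos(az)*np.cos(el),np.sin(az)*np.cos(el),np.sin(el)])
    xr=flip*np.cross([0,0,1],n);xr/=np.linalg.norm(xr);C=np.c_[xr,np.cross(n,xr),n]
    M=C@T[:3,:3].T
    return tgt+n*d-M@T[:3,3],M
E
cat > s8.py <<'E'
from h import *
p=arm.read_camera('wrist');T=np.array(p['tool_from_camera'])
for az in (130,145,160,175,190,205):
  for el in (20,30,40,50):
   for d in(.26,.32):
    for f in(1,-1):
      pos,M=lookpose(np.array([.548,-.04,.075]),az,el,d,f,T)
      q=arm.ik(pos,R.from_matrix(M).as_quat())
      if q is not None: print(az,el,d,f,pos.round(3),'body',(pos-M[:,2]*.07).round(3),np.round(q,2))
E
python3 s8.py
```

```text
130 20 0.26 1 [0.506 0.007 0.076] body [0.461 0.061 0.081] [-0.44  0.85 -0.56  2.23  1.47  1.92  1.66]
130 20 0.26 -1 [ 0.518 -0.002  0.115] body [0.481 0.042 0.156] [-0.07  0.21 -0.74  2.26  1.17  1.27 -0.83]
130 20 0.32 1 [0.47  0.05  0.097] body [0.425 0.104 0.102] [-0.51  0.83 -0.64  2.21  1.36  1.99  1.66]
130 20 0.32 -1 [0.482 0.042 0.135] body [0.445 0.085 0.176] [-0.1   0.18 -0.85  2.24  1.07  1.37 -0.84]
130 30 0.26 1 [0.507 0.006 0.087] body [0.463 0.058 0.104] [-0.37  0.64 -0.63  2.28  1.42  1.73  1.82]
130 30 0.26 -1 [ 0.523 -0.007  0.122] body [0.491 0.03  0.173] [-0.02  0.07 -0.63  2.22  0.97  1.08 -0.53]
130 30 0.32 1 [0.474 0.046 0.117] body [0.43  0.098 0.134] [-0.43  0.59 -0.72  2.26  1.3   1.8   1.84]
130 30 0.32 -1 [0.489 0.032 0.152] body [0.458 0.07  0.203] [-0.06  0.01 -0.7   2.2   0.86  1.18 -0.51]
130 40 0.26 1 [0.509 0.004 0.098] body [0.468 0.053 0.126] [-0.27  0.43 -0.68  2.3   1.33  1.52  2.01]
130 40 0.26 -1 [ 0.528 -0.014  0.129] body [0.503 0.016 0.187] [-0.06  0.01 -0.43  2.15  0.72  0.99 -0.2 ]
130 40 0.32 1 [0.479 0.039 0.136] body [0.438 0.088 0.16
[... 1936 characters left out ...]
.05 -0.28  0.16  2.39 -0.26  0.47  2.05]
190 50 0.26 -1 [ 0.526 -0.042  0.134] body [ 0.497 -0.047  0.198] [ 0.19 -0.15 -0.11  2.21 -0.19  0.69  1.94]
190 50 0.32 -1 [ 0.488 -0.049  0.18 ] body [ 0.459 -0.054  0.244] [ 0.17 -0.29 -0.06  2.21 -0.18  0.82  1.95]
205 40 0.26 -1 [ 0.518 -0.052  0.129] body [ 0.482 -0.069  0.187] [-0.52 -0.31  0.74  2.33 -0.29  0.58  2.46]
205 40 0.32 -1 [ 0.476 -0.072  0.167] body [ 0.441 -0.088  0.225] [-0.05 -0.35  0.38  2.32 -0.41  0.74  2.59]
205 50 0.26 -1 [ 0.527 -0.048  0.134] body [ 0.501 -0.06   0.198] [ 0.22 -0.1  -0.03  2.16 -0.36  0.76  2.41]
205 50 0.32 -1 [ 0.492 -0.064  0.18 ] body [ 0.466 -0.076  0.244] [ 0.2  -0.22  0.04  2.16 -0.32  0.89  2.41]
```

```bash
cat > s9.py <<'E'
from h import *
import sys,pickle
name=sys.argv[1]
T=np.array(pickle.load(open('T.pkl','rb'))) if 0 else np.array(arm.read_camera('wrist')['tool_from_camera'])
pos,M=lookpose(np.array([.548,-.04,.075]),145,40,.32,-1,T)
arm.reach(pos,R.from_matrix(M).as_quat());arm.pause(.6);p,t=look(name)
pickle.dump((p,t),open(name+'.pkl','wb'))
spots(p,t,['table_edge','finger_tip'])
c=p['color'][:,:,::-1][170:300,220:420]
c=cv2.rotate(cv2.resize(c,None,fx=4,fy=4,interpolation=cv2.INTER_CUBIC),cv2.ROTATE_180)
cv2.imwrite(f'pics/{name}c.png',c);print(t[0]-pos,arm.current_time(),arm.current_wrist_force())
E
python3 s9.py o1
```

```text
table_edge [317.5 226. ] 0.77  2
finger_tip [309.4 238.1] 0.63  1
[ 4.59014657e-05  5.48438595e-06 -4.25629374e-05] 27.1083 [-0.93599392  0.46693077  0.25115238]
```

View pics/o1c.png

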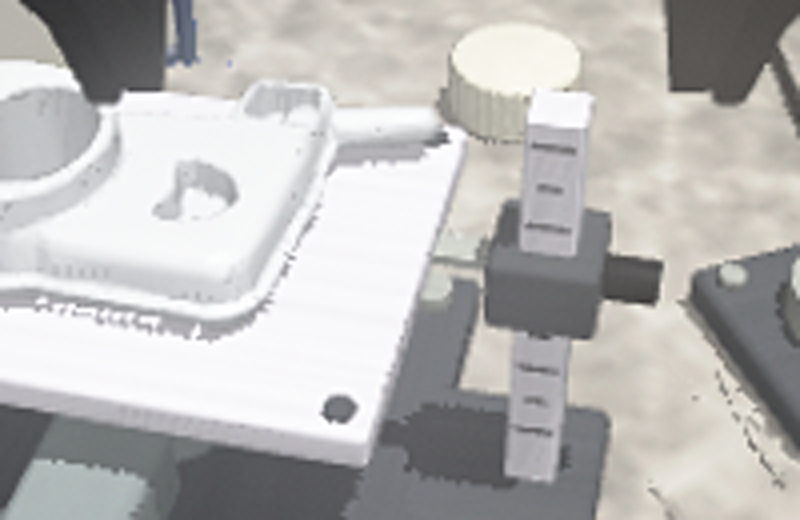

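The crop shows the table plate with its right edge running from near (372,443) to (467,135), and the tongue reaching from the collar to about (437,250), just right of and above that edge.

```bash
sed -i 's/,145,40,.32,-1,T/,*map(float,sys.argv[2:5]),-1,T/; s/\[170:300,220:420\]/[175:305,220:420]/' s9.py; python3 s9.py o2 175 46 .28
```

```text
table_edge [315.1 227.8] 0.74  2
finger_tip [311.6 236.6] 0.76  1
[-3.37156318e-05 -1.50943580e-06 -4.88492679e-05] 28.925 [ 0.44825172 -0.13423298 -0.98422418]
```

View pics/o2c.png

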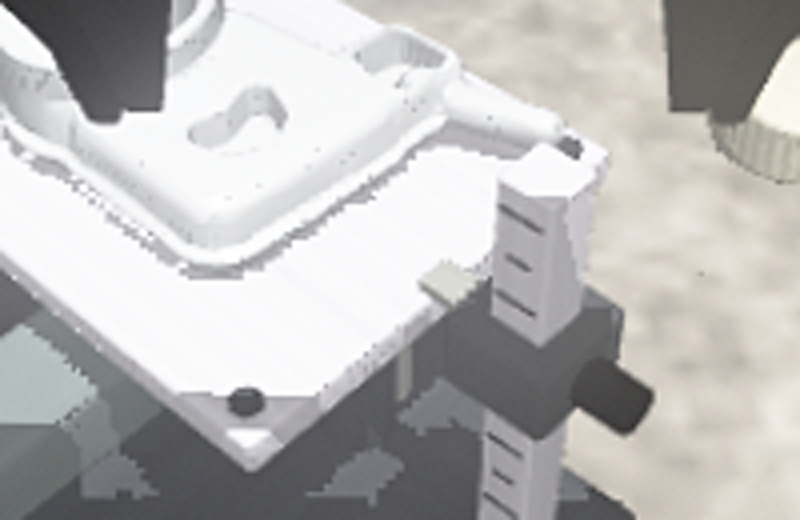

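The second crop shows the plate's lower near corner at about (252,468) and the tongue end at about (430,272), but the white top washes out its edge, so I stretch the contrast once.

```bash
python3 - <<'E'
import cv2,numpy as np
def f(n,u0,v0,w=66,h=92):
    c=cv2.rotate(cv2.imread(f'pics/{n}.png')[v0:v0+h,u0:u0+w],cv2.ROTATE_180)
    g=(255*(c/255.)**2.5).astype(np.uint8)
    g=cv2.resize(g,None,fx=6,fy=6,interpolation=cv2.INTER_LINEAR)
    return g
# o1: rotated-crop region ; full-res u = u0+w-1 - x/6
cv2.imwrite('pics/e.png',np.hstack([f('o1',289,180),np.zeros((552,4,3),np.uint8),f('o2',289,183)]))
E
```

```text
(no output)
```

View pics/e.png

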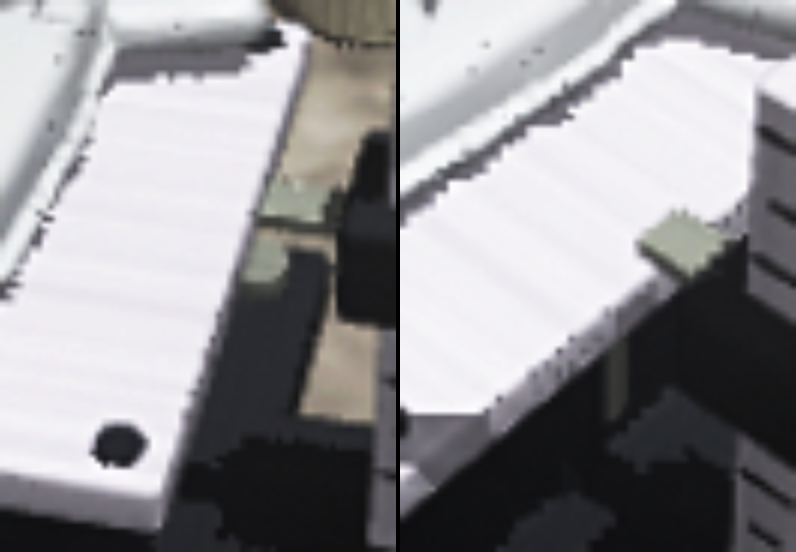

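```bash
cat > fit.py <<'E'
from h import *
import pickle
from scipy.optimize import least_squares
D={n:pickle.load(open(n+'.pkl','rb')) for n in('o1','o2')}
V={'o1':180,'o2':183}
def px(n,X,Y): 
    return np.array([289+65-((X+.5)/6-.5), V[n]+91-((Y+.5)/6-.5)])
def proj(n,P,dt):
    p,t=D[n];T=np.array(p['tool_from_camera']);K=np.array(p['mtx'])
    Rt=R.from_quat(t[1]).as_matrix();c=(Rt@T[:3,:3]).T@(P-dt-t[0]-Rt@T[:3,3])
    x,y,z=c[0],-c[1],-c[2];r=np.hypot(x,y);th=np.arctan2(r,z)
    return np.array([K[0,2]+K[0,0]*th*x/r,K[1,2]+K[1,1]*th*y/r])
def L(q,x,y,z):
    c,s=np.cos(q[2]),np.sin(q[2]);return np.array([q[0]+c*x-s*y,q[1]+s*x+c*y,z])
def res(q):
    zt,xf,zf=q[3:6];dt={'o1':q[6:9],'o2':q[9:12]};r=[]
    near,far=L(q,80,-65,0)*0+L(q,.08,-.065,zt),L(q,.19,-.065,zt)
    r+=list((proj('o1',near,dt['o1'])-px('o1',161,490))/.5)+list((proj('o1',far,dt['o1'])-px('o1',306,32))/1)
    a,b=proj('o2',near,dt['o2']),proj('o2',far,dt['o2']);r+=list((a-px('o2',-14,489))/.7)
    n=np.array([-(b-a)[1],(b-a)[0]])/np.linalg.norm(b-a)
    r+=[n@(px('o2',87,413)-a)/.4,n@(px('o2',255,285)-a)/.4]
    F=L(q,xf,-.069,zf)
    r+=list((proj('o1',F,dt['o1'])-px('o1',270,200))/.5)+list((proj('o2',F,dt['o2'])-px('o2',258,226))/.4)
    r+=list((q[:2]-[.5105,.0968])/.0015)+list(q[6:12]/.0015)
    return r
s=least_squares(res,[.5105,.0968,np.radians(-48),.065,.135,.08]+[0]*6,x_scale=[.01,.01,.1]+[.01]*9)
q=s.x;C=np.linalg.inv(s.jac.T@s.jac)
print(q[:2],np.degrees(q[2]),'zt,xf,zf',q[3:6].round(4),'diff',q[5]-q[3],'+-',np.sqrt(C[5,5]+C[3,3]-2*C[3,5]))
print(np.round(q[6:],4),np.round(s.fun,2))
E
python3 fit.py
```

```text
[0.51177055 0.09612181] -47.863124175134004 zt,xf,zf [0.0605 0.1241 0.0764] diff 0.0159200459939366 +- 0.0006433646394187401
[-0.0009  0.0004  0.0001 -0.0004  0.0002 -0.0001] [-0.81 -0.91 -2.77  1.16 -0.45 -1.12 -0.44  1.67  2.    0.37 -0.41 -0.28
  0.85 -0.45 -0.6   0.3   0.06 -0.24  0.15 -0.06]
```

```bash
cat > wind.py <<'E'
from h import *
C=np.array([.5108,.0967]);r=.07;Zg=.135;Q=down(np.radians(42))
def hp(deg): b=np.radians(deg);return C+r*np.array([np.cos(b),np.sin(b)])
def grab(deg):
    x=np.array(arm.current_ee_pos())
    if x[2]<.25: arm.move_linear([x[0],x[1],.26],rate=.25)
    arm.reach([*hp(deg),.26],Q);arm.pause(.2)
    arm.move_linear([*hp(deg),Zg],rate=.15);arm.pause(.2);arm.grip(.015)
    print('grip',arm.current_width(),arm.current_wrist_force(),arm.current_time())
def wind(d0,d1,step=15):
    n=max(1,int(np.ceil(abs(d1-d0)/step)));mx=0
    for d in np.linspace(d0,d1,n+1)[1:]:
        arm.move_linear([*hp(d),Zg],rate=.07)
        f=np.array(arm.current_wrist_force());mx=max(mx,np.linalg.norm(f))
        if np.linalg.norm(f)>20: print('force',d,f);break
    arm.pause(.3);print('at',d,arm.current_ee_pos(),'max',mx,arm.current_time())
def free():
    arm.grip(.06);arm.pause(.1);x=arm.current_ee_pos();arm.move_linear([x[0],x[1],.26],rate=.25)
E
cat > s10.py <<'E'
from wind import *
grab(142);wind(142,142-30)
E
python3 s10.py
```

```text
grip 0.02116262775719649 [-3.22870163e-04  7.78448202e-01 -9.50954451e-02] 32.6
at 112.0 [0.48452594 0.16148627 0.13505801] max 1.5735194825677288 33.7167
```

```bash
cat > s11.py <<'E'
from wind import *
print(arm.current_width(),arm.current_grasp_force())
p=arm.read_camera('top')
for n in('crank_handle','crank_boss'):
    s=arm.spot_point(p,n);print(n,[(onz(p,k['position'],.154 if n[6]=='h' else .142).round(3),round(k['score'],2)) for k in s])
wind(112,142-180);print(arm.current_width(),arm.current_grasp_force())
p=arm.read_camera('top')
for n in('crank_handle','crank_boss'):
    s=arm.spot_point(p,n);print(n,[(onz(p,k['position'],.154 if n[6]=='h' else .142).round(3),round(k['score'],2)) for k in s])
p=arm.read_camera('side');cv2.imwrite('pics/s2.png',p['color'][:,:,::-1])
E
python3 s11.py
```

```text
0.02088578936653249 30.005450891330838
crank_handle []
crank_boss [(array([0.511, 0.099, 0.142]), 0.87)]
at -38.0 [0.5655409  0.05386493 0.13459199] max 6.908284016421298 38.25
0.021103294356598256 30.00811954960227
crank_handle []
crank_boss []
```

```bash
cat > s12.py <<'E'
from wind import *
wind(-38,142-375);print(arm.current_width());free()
x=arm.current_ee_pos();print(arm.current_wrist_force(),arm.current_time())
E
python3 s12.py && python3 s9.py p2 175 46 .28 && python3 - <<'E'
import cv2,numpy as np
c=cv2.rotate(cv2.imread('pics/p2.png')[175:291,289:355],cv2.ROTATE_180)
b=cv2.rotate(cv2.imread('pics/w5.png')[0:1,0:1],0)
g=lambda e:cv2.resize((255*(c/255.)**e).astype(np.uint8),None,fx=6,fy=6,interpolation=cv2.INTER_LINEAR)[:596]
s=cv2.rotate(cv2.imread('pics/p2.png'),cv2.ROTATE_180);s=cv2.resize(s,(396,297))
s=np.vstack([s,np.zeros((299,396,3),np.uint8)])
cv2.imwrite('pics/e2.png',np.hstack([g(2.5),s]))
E
```

```text
at -233.0 [0.46867432 0.15242465 0.13506471] max 6.268984500508299 44.0583
0.021245192944615635
[-0.39633784 -0.51235763 -0.86980119] 45.7333
table_edge [316.5 240.3] 0.91  1
finger_tip [311.6 234.6] 0.57  1
[2.35241995e-05 4.19740001e-05 1.92208117e-05] 47.5333 [-0.21394409 -0.37406141 -0.02805847]
```

View pics/e2.png

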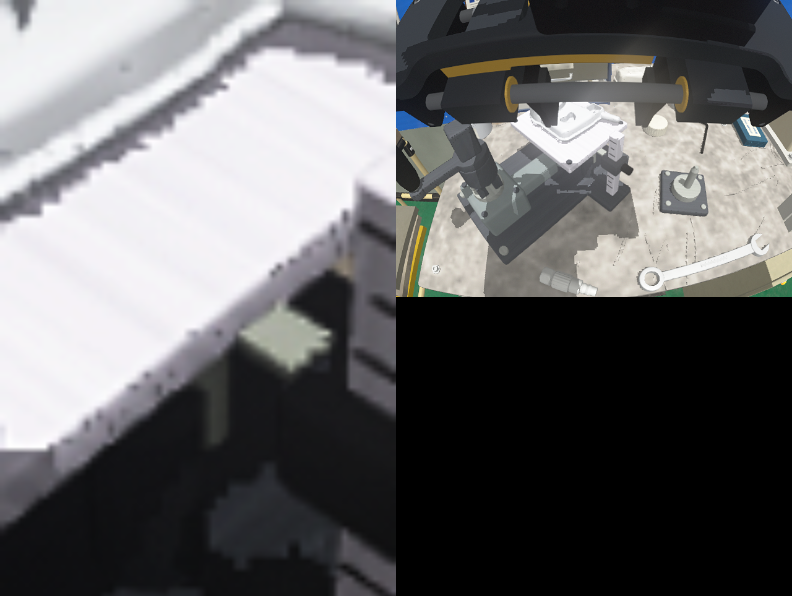

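The picture shows the crank still home and the table now up beside the tongue (end at (262,320)), its top edge near (255,290), which looks close to or slightly above level, so I measure edges numerically.

```bash
cat > edge.py <<'E'
from fit import *
import pickle,sys
def edges(n,zt0,cols,plot=False):
    p,t=D[n];g=cv2.cvtColor(p['color'],cv2.COLOR_RGB2GRAY).astype(float);out=[]
    a=proj(n,L(q,.08,-.065,zt0),np.zeros(3));b=proj(n,L(q,.19,-.065,zt0),np.zeros(3))
    for u in cols:
        v=a[1]+(b-a)[1]*(u-a[0])/(b-a)[0]
        vs=np.arange(int(v)-11,int(v)+9);col=g[vs,u]
        out.append((u,round(v,1),vs[0],col.astype(int).tolist()))
    return out
if __name__=='__main__':
    D['p2']=pickle.load(open('p2.pkl','rb'))
    for n,z in(('o2',q[3]),('p2',q[3]+.0154)):
        print(n)
        for o in edges(n,z,(304,308,326,330,334)): print(*o)
        p=D[n][0]['color'].astype(int);m=((p[:,:,1]-p[:,:,2])>12)[215:245,295:320];
        ys,xs=np.nonzero(m);print(len(xs),[(y+215,xs[ys==y].min()+295,xs[ys==y].max()+295) for y in np.unique(ys)])
E
python3 edge.py | tail -n +3
```

```text
0.85 -0.45 -0.6   0.3   0.06 -0.24  0.15 -0.06]
o2
304 233.9 222 [102, 104, 104, 104, 105, 102, 118, 125, 191, 225, 222, 219, 218, 216, 215, 221, 244, 250, 250, 250]
308 230.7 219 [96, 97, 96, 98, 98, 97, 98, 127, 160, 151, 139, 195, 222, 217, 217, 219, 219, 219, 217, 213]
326 216.3 205 [92, 93, 93, 93, 92, 93, 118, 152, 169, 172, 200, 201, 212, 190, 242, 250, 248, 249, 250, 250]
330 213.1 202 [94, 92, 93, 92, 93, 87, 168, 193, 196, 195, 198, 191, 195, 248, 252, 251, 250, 251, 250, 249]
334 209.9 198 [90, 91, 91, 92, 91, 91, 102, 149, 186, 193, 197, 202, 211, 232, 250, 253, 251, 250, 250, 250]
0 []
p2
304 247.0 236 [216, 229, 161, 108, 99, 103, 128, 167, 193, 195, 200, 203, 198, 212, 245, 253, 252, 251, 250, 250]
308 243.9 232 [218, 218, 218, 218, 219, 219, 219, 225, 211, 193, 198, 202, 207, 210, 175, 249, 252, 251, 250, 251]
326 230.0 218 [95, 95, 95, 96, 94, 94, 106, 146, 192, 195, 174, 192, 204, 220, 241, 250, 249, 249, 250, 250]
330 226.9 215 [91, 94, 94, 95, 94, 92, 137, 184, 198, 195, 196, 201, 204, 187, 241, 252, 252, 251, 251, 250]
334 223.8 212 [90, 90, 91, 92, 92, 91, 135, 175, 191, 187, 187, 205, 211, 228, 250, 253, 251, 250, 251, 251]
0 []
```

```bash
cat > lev.py <<'E'
from edge import *
D['p2']=pickle.load(open('p2.pkl','rb'))
z0=np.zeros(3)
F=L(q,q[4],-.069,q[5]);f=proj('p2',F,z0);e=proj('p2',L(q,q[4],-.065,q[5]),z0);up=proj('p2',L(q,q[4],-.065,q[5]+.001),z0)-e
print('proj finger',f,'to edge',e-f,'per mm',up,'edge dir',proj('p2',L(q,q[4]+.01,-.065,q[5]),z0)-e)
P=np.array([[304,249.6],[308,246.6],[326,231.5],[330,228.6],[334,225]]);k=np.polyfit(P[:,0],P[:,1],1);print('edge p2',k,np.polyval(k,P[:,0])-P[:,1])
for ft in((310.4,236.8),(311.6,234.6)):
    x=np.array(ft)+(e-f);print('table above level mm',(np.polyval(k,x[0])-x[1])/(up[1]-k[0]*up[0]))
# 8 mm tongue width check
print('tongue 8mm',proj('p2',L(q,q[4]+.004,-.069,q[5]),z0)-proj('p2',L(q,q[4]-.004,-.069,q[5]),z0))
E
python3 lev.py | tail -n +4
```

```text
proj finger [311.27043577 236.22882063] to edge [3.93581838 2.6148386 ] per mm [0.00110044 0.9316954 ] edge dir [-8.89891576  6.88321258]
edge p2 [ -0.82100656 499.31050328] [ 0.12450766 -0.1595186   0.16236324 -0.22166302  0.09431072]
table above level mm 1.9557114855494389
table above level mm 3.258299512013679
tongue 8mm [-7.24266474  5.68608349]
```

```bash
python3 - <<'E'
import cv2
g=cv2.cvtColor(cv2.imread('pics/o1.png'),cv2.COLOR_BGR2GRAY)
for v in (258,252,246,242,240,238,236,234,232,228,220,212,204,198,194,192,190,188,186,184):
    print(v,g[v,300:332][::-1].tolist())
E
```

```text
258 [209, 207, 222, 252, 252, 214, 247, 251, 252, 236, 231, 252, 251, 251, 251, 251, 251, 249, 248, 248, 249, 248, 248, 249, 249, 245, 206, 186, 203, 214, 214, 212]
252 [248, 248, 247, 247, 247, 247, 247, 248, 248, 248, 248, 248, 248, 248, 248, 249, 249, 249, 250, 250, 250, 250, 251, 248, 198, 178, 214, 224, 226, 226, 226, 223]
246 [248, 248, 249, 249, 249, 249, 249, 249, 249, 249, 249, 250, 250, 249, 250, 249, 249, 249, 249, 249, 248, 241, 201, 178, 208, 221, 221, 221, 220, 220, 219, 218]
242 [248, 248, 248, 249, 248, 248, 249, 249, 249, 249, 249, 248, 249, 248, 249, 249, 249, 249, 249, 249, 233, 169, 179, 218, 198, 217, 215, 209, 205, 200, 201, 203]
240 [249, 249, 249, 248, 248, 248, 248, 248, 248, 248, 248, 248, 248, 248, 248, 248, 248, 249, 249, 242, 216, 183, 217, 211, 211, 209, 224, 216, 208, 208, 208, 205]
238 [249, 249, 249, 249, 249, 249, 249, 250, 249, 250, 250, 250, 249, 249, 249, 249, 249, 249, 248, 225, 186, 210, 215, 212, 213, 213, 212, 215, 211, 213, 209, 188]
236 [247, 247, 247, 248, 248, 248, 248, 248, 248, 248, 248, 248, 248, 248, 249, 249, 249, 250, 218, 169, 199, 
[... 1370 characters left out ...]
251, 227, 185, 152, 110, 90, 93, 96, 93, 92, 92, 94, 95, 93, 94, 94, 95, 95, 95, 95, 94, 94, 95, 94, 95, 93, 95, 94, 94]
190 [247, 249, 248, 244, 195, 169, 120, 92, 92, 91, 93, 93, 93, 95, 93, 93, 93, 94, 94, 92, 93, 94, 92, 93, 92, 94, 93, 92, 93, 93, 93, 92]
188 [193, 197, 197, 194, 181, 143, 121, 108, 105, 104, 105, 104, 103, 90, 92, 93, 92, 91, 93, 94, 94, 91, 93, 93, 93, 92, 93, 90, 91, 93, 91, 91]
186 [183, 185, 189, 198, 171, 129, 120, 122, 122, 122, 120, 121, 123, 123, 90, 91, 92, 92, 92, 92, 91, 92, 93, 91, 92, 90, 92, 92, 91, 89, 91, 91]
184 [174, 175, 187, 207, 125, 120, 121, 121, 121, 118, 119, 121, 122, 123, 90, 90, 93, 93, 91, 92, 91, 91, 91, 91, 90, 91, 89, 87, 88, 89, 87, 90]
```

```bash
cat > fit2.py <<'E'
from fit import *
D['p2']=pickle.load(open('p2.pkl','rb'))
E={'o1':[(305.3,258),(307.3,252),(309.4,246),(311.2,240),(313,236),(315,228),(318,220),(320.4,212),(322.7,204),(325,198),(327,192)],
'o2':[(326,218.5),(330,214.7),(334,211)],'p2':[(304,249.6),(308,246.6),(326,231.5),(330,228.6),(334,225)]}
Fo={'o1':[(311.2,235),(308.2,241.5)],'o2':[(313.8,233.6),(307.6,238.7)],'p2':[(313.6,234.2),(307.1,239.3)]}
# q: x y psi zt xf zf zt2 gap, dt o1(3), dt o2/p2(3)
def res2(w):
    zt,xf,zf,zt2,gap=w[3:8];r=[]
    for n in E:
        dt=w[8:11] if n=='o1' else w[11:14];z=zt2 if n=='p2' else zt
        a,b=proj(n,L(w,.09,-.065,z),dt),proj(n,L(w,.17,-.065,z),dt);m=np.array([-(b-a)[1],(b-a)[0]])/np.linalg.norm(b-a)
        r+=[m@(np.array(e)-a)/(.3*np.sqrt(len(E[n]))) for e in E[n]]
        for k,s in zip(Fo[n],(-1,1)): r+=list((np.array(k)-proj(n,L(w,xf+s*.004,-.065-gap,zf),dt))/.5)
    c=proj('o1',L(w,.08,-.065,zt),w[8:11]);r+=[(c[1]-189)/.6]
    r+=[(zt2-zt-.0154)/.0003,(gap-.004)/.0005]+list((w[:2]-[.5105,.0968])/.0015)+list(w[8:]/.0015)
    return r
for G in(0,1):
    s=least_squares(res2,list(q[:6])+[q[3]+.015,.004]+[0]*6,x_scale=[.01,.01,.1]+[.01]*11)
    w=s.x;C=np.linalg.inv(s.jac.T@s.jac)
    print(w[:2],np.degrees(w[2]),'zt xf zf zt2 gap',w[3:8].round(4),'above level',(w[6]-w[5]).round(5),'+-',np.sqrt(C[5,5]+C[6,6]-2*C[5,6]),'cost',s.cost)
    if G==0: print(np.round(s.fun,1),w[8:].round(4))
    break
E
python3 fit2.py | tail -n +4
```

```text
[0.51041396 0.09669968] -46.98384035902575 zt xf zf zt2 gap [0.0608 0.1269 0.0746 0.0762 0.0045] above level 0.00156 +- 0.0008349311869788556 cost 7.114335374949174
[ 0.1 -0.  -0.2 -0.1 -0.6 -0.1 -0.5 -0.4 -0.1 -0.5 -0.6  0.4 -0.9 -1.9
  0.5 -0.6  0.2  0.8 -0.6  0.1  1.  -1.1 -0.3 -0.5  0.4  0.1  0.6 -0.5
  1.2  0.5  0.1 -0.  -0.1  1.1 -0.1 -0.1  0.1  0.3 -0.3 -0.  -0.2  0.3] [ 0.0001  0.0004 -0.0004 -0.     -0.0003  0.0004]
```

```bash
cat > s13.py <<'E'
from wind import *
grab(-233);wind(-233,-186,16);free()
E
python3 s13.py && python3 s9.py r2 175 46 .28 && python3 s9.py r1 145 40 .32 && python3 - <<'E'
import cv2
g=cv2.cvtColor(cv2.imread('pics/r1.png'),cv2.COLOR_BGR2GRAY)
for v in (256,252,248,244,242,240,238,236,234,232,228,224,220,216,212,208,204): print(v,g[v,296:326][::-1].tolist())
g=cv2.cvtColor(cv2.imread('pics/r2.png'),cv2.COLOR_BGR2GRAY)
print('r2')
for u in (304,308,326,330,334): print(u,g[222:252,u].tolist())
for v in range(228,243): print(v,g[v,300:320].tolist())
E
```

```text
grip 0.021221123651205487 [-1.28365701 -0.32648406  0.32860791] 51.3083
at -186.0 [0.44108699 0.10419002 0.13501574] max 2.437554167587705 52.8833
table_edge [313.6 243. ] 0.75  1
finger_tip [310.8 233.9] 0.93  2
[ 3.57907756e-06  2.65106380e-05 -6.91609459e-06] 56.3167 [-0.18879506  0.02506563  0.10481559]
table_edge [314.9 237.3] 0.85  2
finger_tip [311.1 238.1] 0.64  1
[ 8.56511620e-06 -1.05811630e-05  7.25192377e-07] 58.1167 [-0.07241847  0.54962503  0.19755275]
256 [248, 248, 248, 248, 249, 249, 249, 249, 250, 249, 249, 249, 249, 250, 247, 231, 181, 182, 207, 211, 216, 219, 220, 220, 219, 217, 216, 215, 214, 213]
252 [247, 248, 248, 248, 248, 248, 249, 249, 249, 248, 248, 249, 249, 232, 188, 184, 197, 214, 214, 219, 220, 223, 225, 224, 223, 222, 220, 218, 215, 212]
248 [249, 249, 249, 249, 249, 249, 249, 249, 249, 249, 250, 250, 235, 197, 185, 207, 218, 219, 219, 221, 221, 223, 225, 227, 227, 227, 226, 223, 219, 218]
244 [249, 248, 248, 248, 248, 248, 247, 248, 247, 248, 248, 217, 162, 179, 218, 224, 224, 223, 223, 223, 223, 223, 222, 220, 217, 214, 213, 212, 216, 191]
242 [249,
[... 3632 characters left out ...]
, 219, 219, 219, 219, 220, 220, 223, 205, 181, 199, 205, 206, 171, 238]
237 [100, 110, 126, 189, 229, 218, 218, 218, 220, 220, 220, 214, 201, 194, 195, 195, 176, 227, 243, 253]
238 [103, 101, 102, 124, 158, 192, 221, 218, 218, 220, 207, 198, 198, 198, 201, 197, 180, 248, 252, 252]
239 [103, 102, 103, 100, 105, 133, 169, 218, 226, 193, 195, 200, 201, 192, 199, 232, 241, 251, 251, 250]
240 [106, 104, 102, 99, 105, 134, 168, 193, 214, 188, 196, 202, 210, 220, 232, 250, 252, 250, 250, 249]
241 [106, 102, 101, 114, 143, 173, 193, 168, 198, 201, 205, 194, 221, 243, 251, 252, 251, 250, 250, 249]
242 [102, 101, 125, 157, 177, 187, 194, 181, 204, 208, 217, 217, 241, 252, 252, 251, 250, 250, 250, 250]
```

```bash
cat > fit3.py <<'E'
from fit2 import *
for n in('r1','r2'): D[n]=pickle.load(open(n+'.pkl','rb'))
E['r2']=[(304,247.5),(308,244.5),(326,230.2),(330,227),(334,223.6),(313.5,240),(314.8,239),(312.2,241),(316.8,237.5)]
E['r1']=[(309.7,256),(311.6,252),(312.5,248),(314,244),(314.5,242),(315.2,240),(316.5,238),(316.6,236),(317.4,234),(318.3,232),(319.4,228),(320.6,224),(321.7,220),(324.6,212)]
def run(c2,sg,c1=((311.3,235),(308.2,241.5)),use=('o1','o2','p2','r1','r2'),pr=True):
    FF={'o1':c1,'r2':c2}
    def res3(w):
        xf,zf,gap=w[4],w[5],w[7];r=[]
        for n in use:
            dt=w[8:11] if n[1]=='1' else w[11:14];z={'o':w[3],'p':w[6],'r':w[14]}[n[0]]
            a,b=proj(n,L(w,.09,-.065,z),dt),proj(n,L(w,.17,-.065,z),dt);m=np.array([-(b-a)[1],(b-a)[0]])/np.linalg.norm(b-a)
            r+=[m@(np.array(e)-a)/(.25*np.sqrt(len(E[n]))) for e in E[n]]
            if n in FF:
                for k,s in zip(FF[n],(-1,1)): r+=list((np.array(k)-proj(n,L(w,xf+s*.004,-.065-gap,zf),dt))/.4)
        r+=[(w[6]-w[3]-.0154)/.0003,(w[6]-w[14]-.0016)/.0003,(gap-.004)/sg,(proj('o1',L(w,.08,-.065,w[3]),w[8:11])[1]-189)/.6]
        r+=list((w[:2]-[.5105,.0968])/.0015)+list(w[8:14]/.0015)
        return r
    s=least_squares(res3,list(w0)+[w0[6]-.0016],x_scale=[.01,.01,.1]+[.01]*12)
    v=s.x;C=np.linalg.inv(s.jac.T@s.jac)
    print('zt zt2 zt3 zf',v[[3,6,14,5]].round(5),'gap',v[7].round(4),'psi',np.degrees(v[2]).round(2),'now above',(v[14]-v[5]).round(5),np.sqrt(C[14,14]+C[5,5]-2*C[5,14]).round(5),'cost',s.cost.round(1))
w0=w
for sg in(.0001,.0005):
    for c2 in(((314.7,234.9),(308.3,239.6)),((314,234.7),(307.8,239.4))): run(c2,sg)
run(((314.7,234.9),(308.3,239.6)),.0001,use=('o1','o2','p2','r2'))
E
python3 fit3.py | tail -n +6
```

```text
0.5 -0.6  0.2  0.8 -0.6  0.1  1.  -1.1 -0.3 -0.5  0.4  0.1  0.6 -0.5
  1.2  0.5  0.1 -0.  -0.1  1.1 -0.1 -0.1  0.1  0.3 -0.3 -0.  -0.2  0.3] [ 0.0001  0.0004 -0.0004 -0.     -0.0003  0.0004]
zt zt2 zt3 zf [0.06137 0.07669 0.07503 0.07585] gap 0.0041 psi -47.06 now above -0.00082 0.00049 cost 16.3
zt zt2 zt3 zf [0.06123 0.07656 0.07489 0.07502] gap 0.0041 psi -47.06 now above -0.00013 0.00049 cost 14.7
zt zt2 zt3 zf [0.06103 0.07636 0.07468 0.07726] gap 0.005 psi -47.02 now above -0.00258 0.00078 cost 12.3
zt zt2 zt3 zf [0.06092 0.07626 0.07458 0.07624] gap 0.0049 psi -47.02 now above -0.00166 0.00079 cost 11.6
zt zt2 zt3 zf [0.06119 0.07646 0.07473 0.0757 ] gap 0.0041 psi -47.06 now above -0.00098 0.0005 cost 14.4
```

```bash
cat > s14.py <<'E'
from wind import *
grab(-186);wind(-186,-214,14);free();arm.pause(.3)
p=arm.read_camera('top');spots(p,None,['crank_boss','crank_handle'],dict(crank_boss=.142,crank_handle=.154))
print(arm.current_time(),arm.current_wrist_force(),arm.current_ee_pos())
arm.hand_in()
E
python3 s14.py
```

```text
grip 0.020880048567670333 [-0.14231694  0.68810072 -0.00413119] 61.25
at -214.0 [0.45276896 0.13558092 0.13504419] max 2.162827221945142 62.3333
crank_boss [210.6 269.5] 0.98 [0.5127 0.0952 0.142 ] 1
crank_handle [185.6 302.9] 0.74 [0.455  0.1323 0.154 ] 1
64.4583 [ 1.06541728  0.20145748 -0.29935101] [0.45262206 0.13583535 0.25969064]
the job is handed in; nothing more can be done
```

I fitted the crank fully home without forcing it, wound the table up to the height finger, let go with the crank left on the shaft, and handed in at about 64.5 s; the table should be level to about 1 mm, but I did not measure again after the last 28° turn.

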